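# Feed a vial rack through the light flap of a vial reader

## Task

Load the white rack of vials into the vial reader: push it with your fingertips along the loading tray and in under the hanging light flap, until it tips over the crest just inside and rolls down the roller bed, square against the stops at the back. Then draw your fingers out from under the flap so that it swings fully shut behind the rack. Only push the rack, do not lift it, and leave the amber bottle, the septa pot and the filter tin beside the reader where they are.

Things in the scene. Friction and masses are not known exactly. Their poses are not given: they have to be found in the camera images.
- reader: The vial reader, a fixed white bench instrument, 234 mm wide (y), with a gravity-fed bay. Origin on the bench (z = 0), midway along its mouth, straight below the flap's hinge. x points level into the bay (the way to push), y to the left as one looks in, z up. Its loading tray is 30 mm above the bench and runs level, without a step, from x = -135 mm to a crest at x = +24 mm.
- tray (a point): Middle of the loading tray, on its surface, 30 mm above the bench, at reader x = -67 mm; axes as the reader's. Guides 14 mm high stand on both sides, inner faces at reader y = -98 and +98 mm (the bay is 7 mm wider each side), flaring a little at the front end. The front end is open.
- mouth_top (a point): Middle of the upper edge of the reader's mouth: reader x = -4 mm, 95 mm above the bench; axes as the reader's. The flap hinges 4 mm behind it. The roof above is 102 mm above the bench; from reader x = +61 mm on a housing stands 126 mm high. Mouth and bay are 210 mm wide: side walls at reader y = -105 and +105 mm.
- flap (a joint): The light flap in the mouth: dark steel plate 206 mm wide, 2.6 mm thick, 45 g. Hinge along reader y at reader x = 0, 94 mm above the bench. 0 rad = hanging shut (it cannot swing outward); grows as its lower edge swings inward (+x), to 1.45 rad. No spring or latch: it rests on the rack or finger that holds it open and falls shut by its weight once they are clear.
- flap_edge (a point): Middle of the lower edge of the flap, 61 mm below the hinge and 3 mm above the tray when shut.
- crest (a point): Top of the first roller, just inside the mouth, at reader x = +24 mm, 30 mm above the bench: from here on free-running rollers lead down at 12 degrees. A rack pushed until its centre passes the crest (its rear side then 4 mm short of the hinge line), and let go, tips nose down and rolls home by itself. Axes as the reader's.
- bay_home (a point): Where the rack's centre (half-way up) lies when it is home, leaning 12 degrees nose down on the rollers: reader x = +86 mm, 36 mm above the bench, y = 0 or up to 20 mm to either side. Two rubber back stops, centred 50 mm left and right, stop its front side. Axes as the reader's.
- rack_center (a point): Centre of the white rack of vials, half-way up (19 mm): 56 mm along its x, 155 mm along its y, 38 mm high over the blue and red vial caps, 0.2 kg, vials fixed. Its long sides are upright and firm up to 25 mm. Loose on the tray, a long side facing the mouth, turned up to 0.35 rad.
- amber_bottle: Amber bottle with black cap, 52 mm across, 105 mm high, loose, upright on the bench beside the reader; origin at the centre of its underside. Leave alone.
- septa_pot: White pot with orange screw lid, 40 mm across, 42 mm high, loose, on the bench beside the reader; origin at the centre of its underside. Leave alone.
- filter_tin: Round tin with green lid, 58 mm across, 24 mm high, loose, on the bench beside the reader; origin at the centre of its underside. Leave alone.

How it is judged:
By the outcome, as a careful person would: the job done as asked, in the order asked, and still so for the second after the job is handed in, with the robot touching nothing.
It also fails if it takes over 48 s, if anything falls off the work surface, if the arm or the gripper's body presses on something with over 40 N, if the wrist force passes 120 N, or if a joint passes its speed limit or range.

## Robot

A 6-joint arm with a two-finger parallel gripper is mounted at the origin on a cart in front of the work surface, level with it; the furniture and walls round the work are solid. World frame = base frame: x ahead of the robot, y to its left, z up, the work surface at z = 0. Lengths are in m, angles in rad, forces in N, time in s.
With the tool pointing down it reaches from about 0.4 to 0.825 m from the base axis. Payload 7 kg.
Tool frame: the origin (TCP) lies at the very end of the fingers, on their centre line; the grasp point (between the pads) lies 19 mm behind it (grip_depth is the distance from the TCP to the grasp point, in m); z points along the fingers, y is the direction in which the jaws open and shut (so a half turn about z gives the same grasp; the last joint's range is limited). The gripper opens to 88 mm and grips with 3 to 60 N. Pads are 19 mm wide; open, the fingers measure 130 mm over their backs; the gripper's body (78 mm by 193 mm) begins 47 mm behind the grasp point.
Start: joints at [-0.847, 0.359, 0.012, 0, -1.224, -0.288], TCP at [0.285, -0.612, 0.227] pointing down, gripper open.
Joint ranges: [-3.07, 3.07], [-1.43, 2.12], [-1.02, 1.25], [-3.03, 1.67], [-3.05, -0], [-3.03, 3.03]. Speed limits (rad/s): [2.39, 2.39, 3.01, 3.14, 3.14, 3.14].

## Interface

Orientations are given as [roll, pitch, yaw] about the fixed x, y, z axes, in that order (R = Rz(yaw) Ry(pitch) Rx(roll)).
In Python, from station import get_state, grab_frame, get_calibration, job_done, grip_depth gives the robot as it stands. The module is installed in compiled form; this text tells all that it offers.
- The arm moves only by the shell command python3 -m crank 'ROWS' [FORCE]. ROWS is JSON, a list of rows, each an object with "turn": the turn, a rotation vector about the tool's x, y, z each as a share of 2 pi rad, from -1 to 1, a list of three; "slide": the shift along the tool's x, y, z each as a share of 0.5 m, from -1 to 1, a list of three; "fingers": the opening, from -1 (shut) to 1 (fully open). A call has 1 to 5 rows; each row is the pose to reach, as a shift and turn from the pose commanded when the call began, along the tool's axes at that moment, turning the shorter way round; what a row does not reach only later rows make up. A row lasts 1/12 s, in which the tool goes at most 41.7 mm and 7.16 degrees, less where a joint would pass 70% of its speed; a pose out of reach is approached as far as the arm can. A call with a number of a shift or a turn outside -1 to 1 is refused whole. A call with a gripper value outside its range is refused whole. The fingers move at their own pace and stop on an object; FORCE is the grip in N (left out, the last holds). Time passes only in rows, so rows that repeat a pose let the fingers close. It gives the time, the measured TCP pose, the force and the opening at its end, in the units of the state.
- get_state(): the state, without advancing time (a new reading comes with each control period).
- grab_frame(name): name is "side" or "top"; returns the picture (480x640x3 uint8, red, green, blue); there is no depth.
- get_calibration(name): a dict with "K" (3x3 intrinsics, pixels), "dist" ([k1, k2, p1, p2, k3] as OpenCV has them; the pictures are not rectified), "pose" (4x4, takes a point from camera to world coordinates). Camera axes: x right, y up, looking along -z (the intrinsics and any distortion apply to the point x, -y, -z); pixel columns grow to the right and rows downward; lengths in m; the calibration is good to about 2 mm. A picture is of the moment at which its call begins. get_calibration takes no time and is no camera call.
- job_done(): hands the job in, once; it reports no verdict.
The state is a dict: "t": time; "q": joint angles; "qd": joint speeds; "joint_efforts": joint torques, N m; "eef_pos": TCP position; "ee_rot": TCP orientation; "force": force on the tool from outside, world axes, zero at the start; "moment": the same for the moment, N m; "width": finger opening in m.
Only numpy, scipy, OpenCV 4.12 (cv2) and the standard library are available. Lean on these libraries where they do the work, as an engineer would, in place of code of your own. Each camera call takes 0.05 s, during which the arm holds its last target.

## Working session

There is one attempt and no reset: what is moved stays moved. The work goes in short steps, Python scripts to look and compute and a shell command to move; the robot and the scene stay as the last step left them, time stands still between calls to the robot, and variables do not carry over. Pictures are saved under pics/ and viewed, and the job is handed in when it is done.

```bash
mkdir -p pics
python3 - <<'E'
from station import *
import cv2,numpy as np
print(get_state())
for n in("side","top"):
    f=grab_frame(n);cv2.imwrite(f"pics/{n}0.png",f[:,:,::-1]);c=get_calibration(n);print(n,c)
print(grip_depth)
E
```

```text
{'t': 0.0, 'q': array([-8.46895207e-01,  3.59371080e-01,  1.10336508e-02, -3.63341783e-04,
       -1.22408779e+00, -2.88109265e-01]), 'qd': array([-8.10362892e-05, -1.24476655e-04,  7.57451688e-04,  6.21654513e-04,
       -1.11867649e-03, -2.79100926e-03]), 'joint_efforts': array([-1.94136970e-03, -5.82721639e+01,  2.93046427e+01,  6.99693784e+00,
        6.68291192e-03, -1.76779972e-04]), 'eef_pos': array([ 0.28470671, -0.61146503,  0.22561956]), 'ee_rot': array([ 3.13993384e+00, -1.35396658e-04, -2.70592443e+00]), 'force': array([0.06701169, 0.57790396, 1.02829429]), 'moment': array([-0.02842386, -0.02350693, -0.01760403]), 'width': 0.08774137971784561}
side {'K': array([[548.65450626,   0.        , 317.81565738],
       [  0.        , 548.65450626, 240.12044085],
       [  0.        ,   0.        ,   1.        ]]), 'dist': array([-0.14513938,  0.        ,  0.        ,  0.        ,  0.        ]), 'pose': array([[ 0.64449926,  0.33935299, -0.68517169, -0.00198044],
       [-0.76460284,  0.28395081, -0.57857966, -0.43562053],
       [-0.00178768,  0.89677839,  0.44247635,  0.49573025],
       [ 0.        ,  0.        ,  0.        ,  1.        ]])}
top {'K': array([[519.15161786,   0.        , 333.7623739 ],
       [  0.        , 519.15161786, 233.63330056],
       [  0.        ,   0.        ,   1.        ]]), 'dist': array([-0.08865322,  0.        ,  0.        ,  0.        ,  0.        ]), 'pose': array([[ 2.43426125e-02,  9.86700486e-01, -1.60715859e-01,
         4.43036749e-01],
       [-9.99696740e-01,  2.46246155e-02, -2.37128133e-04,
         9.10410498e-02],
       [ 3.72359178e-03,  1.60672892e-01,  9.87000687e-01,
         1.06524224e+00],
       [ 0.00000000e+00,  0.00000000e+00,  0.00000000e+00,
         1.00000000e+00]])}
0.0188
```

View pics/side0.png

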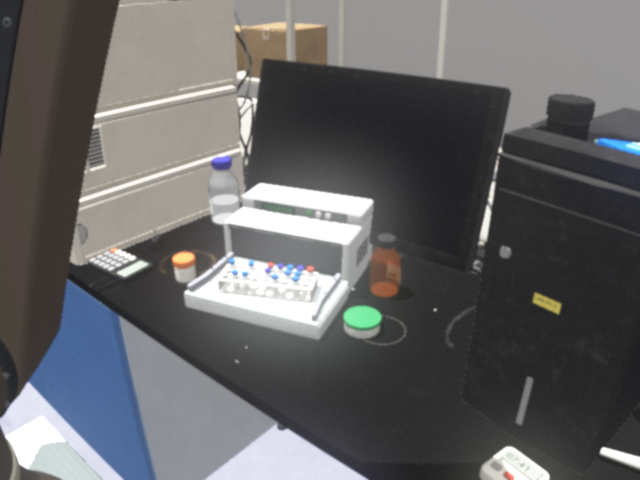

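View pics/top0.png

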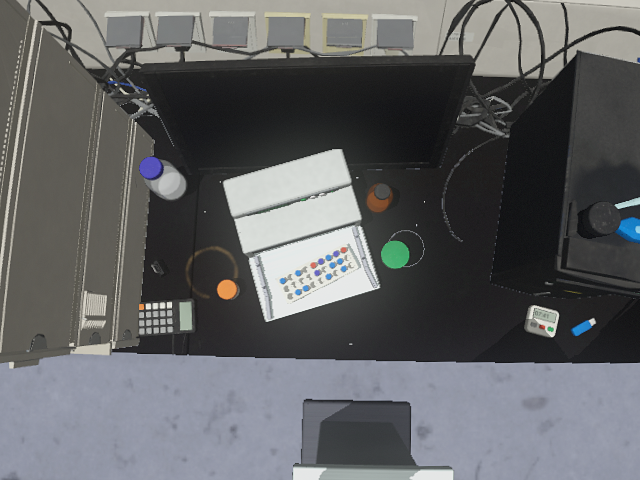

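The side view shows the tray and rack near (268,285), with the dark flap above at (285,245). In the top view the reader is at (300,220), turned about 15°, with the rack at (318,272), the pot at (228,289), the tin at (395,255) and the bottle at (379,198). I'll enlarge both views.

Run:
```python
import cv2
t=cv2.imread("pics/top0.png");s=cv2.imread("pics/side0.png")
cv2.imwrite("pics/topc0.png",cv2.resize(t[140:330,210:410],(800,760))[:600] if 0 else cv2.resize(t[145:325,215:395],(600,600),interpolation=cv2.INTER_CUBIC))
cv2.imwrite("pics/sidec0.png",cv2.resize(s[180:335,175:385],(800,590),interpolation=cv2.INTER_CUBIC))
```

```text
(no output)
```

View pics/topc0.png

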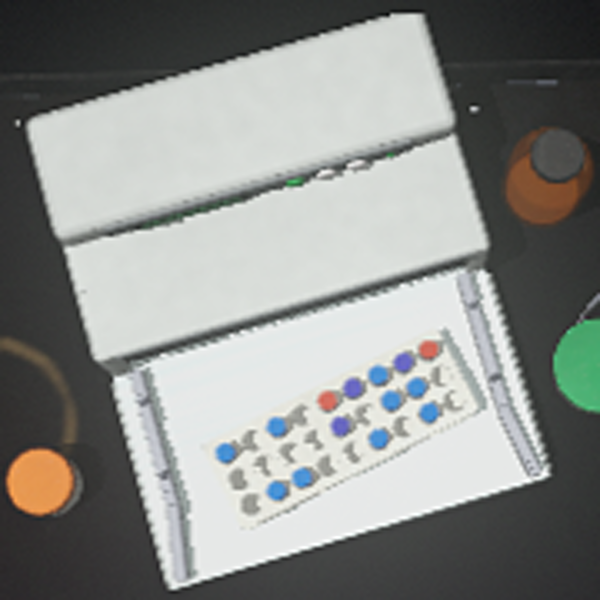

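View pics/sidec0.png

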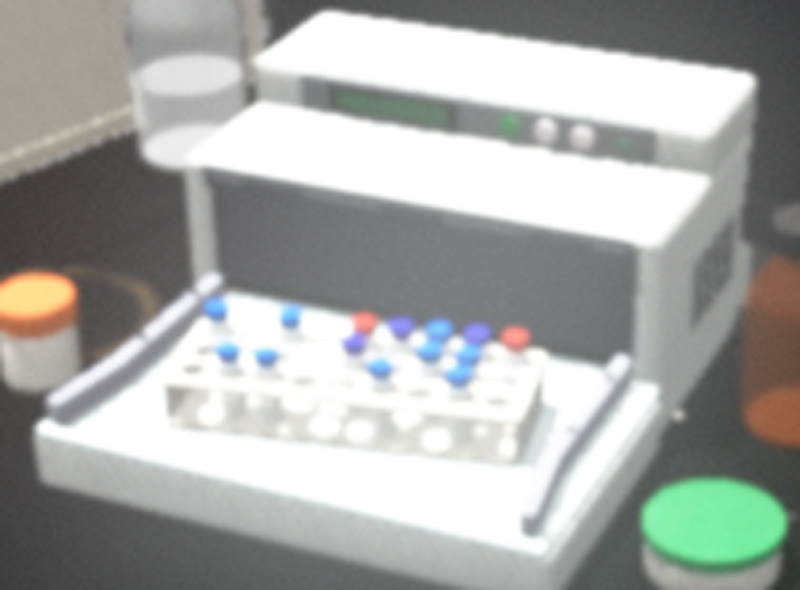

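```bash
cat > h.py <<'E'
import numpy as np,cv2
from station import *
def ray(n,uv):
    c=get_calibration(n);p=cv2.undistortPoints(np.array(uv,float).reshape(-1,1,2),c["K"],c["dist"])[:,0]
    d=np.c_[p[:,0],-p[:,1],-np.ones(len(p))]@c["pose"][:3,:3].T
    return c["pose"][:3,3],d
def onz(n,uv,z):
    o,d=ray(n,uv);return o+d*((z-o[2])/d[:,2])[:,None]
def topc(l): return np.array(l)/(600/180)+[215,145]
def sidec(l): return np.array(l)*[210/800,155/590]+[175,180]
def proj(n,P):
    c=get_calibration(n);T=np.linalg.inv(c["pose"]);q=np.array(P)@T[:3,:3].T+T[:3,3];q=q*[1,-1,-1]
    return cv2.projectPoints(q,np.zeros(3),np.zeros(3),c["K"],c["dist"])[0][:,0]
E
python3 - <<'E'
from h import *
np.set_printoptions(precision=4,suppress=True)
a=onz("top",topc([(170,588),(548,473)]),.03)
b=onz("top",topc([(100,359),(489,247)]),.102)
c=onz("top",topc([(27,120),(422,14),(62,240),(455,132)]),.126)
for q in(a,b,c):
    d=q[1]-q[0];print(q[:,:2].tolist(),"mid",(q[0]+q[1])[:2]/2,"w",np.linalg.norm(d),"yaw",np.arctan2(d[1],d[0])+np.pi/2)
a2=onz("side",sidec([(38,428),(550,548)]),.03)
b2=onz("side",sidec([(188,160),(650,250)]),.102)
for q in(a2,b2):
    d=q[1]-q[0];print("side mid",(q[0]+q[1])[:2]/2,"w",np.linalg.norm(d),"yaw",np.arctan2(d[1],d[0])+np.pi/2)
for n,cc in(("top",topc([(428,349),(226,453),(302,477)])),("side",sidec([(515,335),(214,308),(266,356)]))):
    print(onz(n,cc,.068))
E
```

```text
[[0.43286866453468587, 0.22068257010240064], [0.506456407795885, -0.0021629800437538427]] mid [0.4697 0.1093] w 0.23468126294661532 yaw 0.31894467048345954
[[0.5595744474138862, 0.2565537037173323], [0.6290143130663157, 0.03917864765281702]] mid [0.5943 0.1479] w 0.2281968666324729 yaw 0.3092014655032269
[[0.6905913136901536, 0.3007645039368514], [0.7577699920648044, 0.08040773255114836], [0.6224861330894246, 0.27702983890254906], [0.6893534417996096, 0.0604749763474416]] mid [0.7242 0.1906] w 0.23036944572511298 yaw 0.2959124852875368
side mid [0.471  0.1036] w 0.23465132653382406 yaw 0.31962218980719115
side mid [0.5892 0.1415] w 0.22707251338132575 yaw 0.28251244277445786
[[0.5744 0.0719 0.068 ]
 [0.5111 0.1869 0.068 ]
 [0.4984 0.1426 0.068 ]]
[[0.5755 0.0681 0.068 ]
 [0.51   0.1831 0.068 ]
 [0.4958 0.1352 0.068 ]]
```

Run:
```python
from h import *
np.set_printoptions(precision=4,suppress=True)
r=.308;o=np.array([.597,.147]);R=np.array([[np.cos(r),-np.sin(r)],[np.sin(r),np.cos(r)]])
f=lambda P:(P[:,:2]-o)@R*1000
print("caps top",f(onz("top",topc([(340,426),(226,453),(428,349)]),.066)))
print("caps side",f(onz("side",sidec([(214,308),(515,337),(228,353),(460,376)]),.066)))
q=f(onz("side",sidec([(168,427),(520,460)]),.03));print("near bottom side",q)
q=f(onz("top",topc([(247,527),(487,405)]),.03));print("near bottom top",q)
q=f(onz("top",topc([(205,445),(447,330)]),.055));print("far top .055",q)
# projected overlay
img=cv2.imread("pics/top0.png");im2=cv2.imread("pics/side0.png")
w=lambda x,y,z:[*(o+R@np.array([x,y])/1000),z/1000]
L=[[(-135,117,30),(-135,-117,30),(24,-105,30)],[(-4,117,102),(-4,-117,102),(61,-117,102)],[(-135,98,44),(-10,98,44)],[(-135,-98,44),(-10,-98,44)],[(61,117,126),(61,-117,126)]]
for n,im,cr,sz in(("top",img,(145,325,215,395),(600,600)),("side",im2,(180,335,175,385),(800,590))):
    big=cv2.resize(im[cr[0]:cr[1],cr[2]:cr[3]],sz,interpolation=cv2.INTER_CUBIC)
    s=np.array([sz[0]/(cr[3]-cr[2]),sz[1]/(cr[1]-cr[0])])
    for l in L:
        p=(proj(n,[w(*k) for k in l])-[cr[2],cr[0]]+.5)*s
        cv2.polylines(big,[p.astype(int)],False,(0,0,255),1)
    cv2.imwrite(f"pics/{n}_ov.png",big)
```

```text
caps top [[-72.9597  -3.3218]
 [-69.6272  64.1857]
 [-44.1092 -64.8665]]
caps side [[ -68.8447   62.8082]
 [ -42.679   -67.9182]
 [-100.8637   37.1894]
 [ -81.0871  -60.0179]]
near bottom side [[-112.0262   63.108 ]
 [ -78.3228  -85.1036]]
near bottom top [[-112.1136   66.4618]
 [ -82.2289  -91.4011]]
far top .055 [[-60.6743  75.5203]
 [-35.0896 -79.4594]]
```

View pics/top_ov.png

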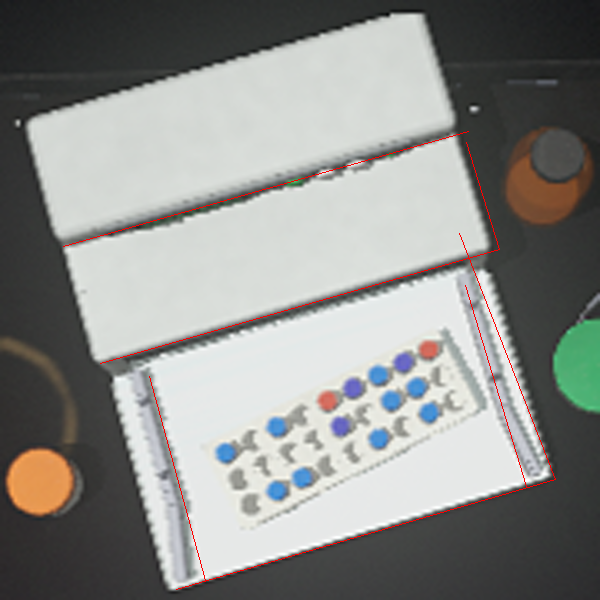

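View pics/side_ov.png

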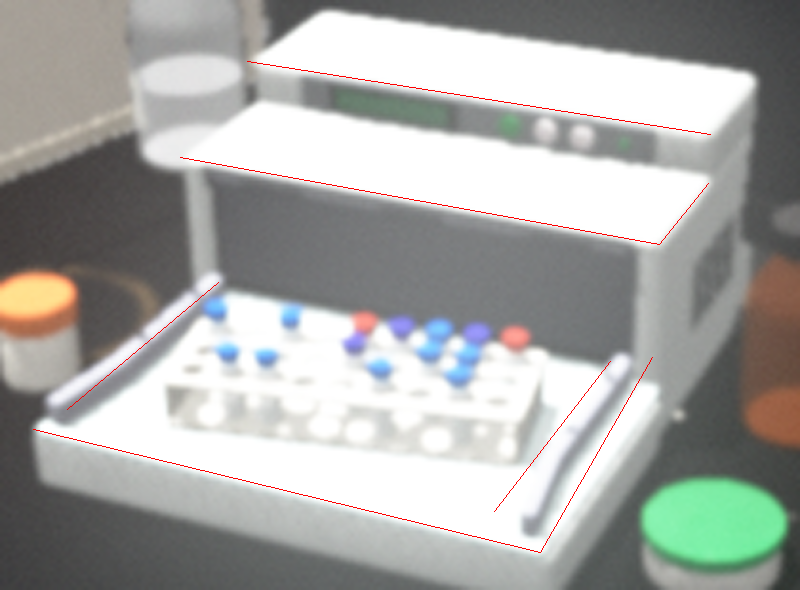

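```bash
python3 - <<'E'
from h import *
np.set_printoptions(precision=4,suppress=True)
print("box base side",onz("side",[(467,400),(590,470)],0)[:,:2])
print("box base top",onz("top",[(493,287),(560,297)],0)[:,:2])
print("box top at .4?",[onz("top",[(575,52),(560,262)],z)[:,:2].tolist() for z in(.3,.4)])
print("timer",onz("top",[(541,321)],0.02)[:,:2],"benchedge",onz("top",[(350,358)],0)[:,:2])
print("pot,tin,bottle",onz("top",[(228,289)],.042)[:,:2],onz("top",[(395,255)],.024)[:,:2],onz("top",[(383,191)],.105)[:,:2])
E
cat > plan.py <<'E'
import sys
from h import *
from scipy.spatial.transform import Rotation as Ro
def plan(rx,ry,z,th,yaw=0):
    """reader x,y mm, world z mm, tilt deg -> turn, slide from current pose"""
    r=.308+yaw;o=np.array([.597,.147]);c,s=np.cos(.308),np.sin(.308)
    p=np.r_[o+np.array([[c,-s],[s,c]])@np.array([rx,ry])/1000,z/1000]
    st=get_state();R0=Ro.from_euler("xyz",st["ee_rot"])
    R1=Ro.from_euler("z",r)*Ro.from_euler("y",-np.radians(th))*Ro.from_euler("xyz",[np.pi,0,np.pi])
    print("tgt",p.round(4),"turn",((R0.inv()*R1).as_rotvec()/2/np.pi).round(4).tolist(),"slide",(R0.inv().apply(p-st["eef_pos"])/.5).round(4).tolist())
def where():
    st=get_state();c,s=np.cos(.308),np.sin(.308);d=st["eef_pos"][:2]-[.597,.147]
    Rr=Ro.from_euler("z",-.308)*Ro.from_euler("xyz",st["ee_rot"])
    zx=Rr.as_matrix()
    F=Ro.from_euler("z",-.308).apply(st["force"])
    print("t",round(st["t"],2),"reader",(c*d[0]+s*d[1])*1000,(-s*d[0]+c*d[1])*1000,"z",st["eef_pos"][2]*1000,"toolz",zx[:,2].round(3),"tooly",zx[:,1].round(3),"F",F.round(2),"w",st["width"].round(4),"q",st["q"].round(2))
if __name__=="__main__":
    where()
    if len(sys.argv)>1: plan(*map(float,sys.argv[1:]))
E
python3 plan.py -170 -4 120 42; python3 plan.py -260 -300 220 0
```

```text
box base side [[ 0.5305 -0.2398]
 [ 0.5104 -0.4109]]
box base top [[ 0.513  -0.2403]
 [ 0.4947 -0.3824]]
box top at .4? [[[0.8796868988855748, -0.2975145595334767], [0.5327988991654273, -0.25117483075073943]], [[0.8226265159960942, -0.24673905464204113], [0.5210689989724363, -0.20645488925567543]]]
timer [[ 0.4447 -0.332 ]] benchedge [[0.364  0.0525]]
pot,tin,bottle [[0.4939 0.2969]] [[ 0.5719 -0.0336]] [[ 0.6839 -0.0004]]Traceback (most recent call last):
  File "plan.py", line 18, in <module>
    where()
    ~~~~~^^
  File "plan.py", line 16, in where
    print("t",round(st["t"],2),"reader",(c*d[0]+s*d[1])*1000,(-s*d[0]+c*d[1])*1000,"z",st["eef_pos"][2]*1000,"toolz",zx[:,2].round(3),"tooly",zx[:,1].round(3),"F",F.round(2),"w",st["width"].round(4),"q",st["q"].round(2))
                                                                                                                                                                                  ^^^^^^^^^^^^^^^^^
AttributeError: 'float' object has no attribute 'round'
Traceback (most recent call last):
  File "plan.py", line 18, in <module>
    where()
    ~~~~~^^
  File "plan.py", line 16, in where
    print("t",round(st["t"],2),"reader",(c*d[0]+s*d[1])*1000,(-s*d[0]+c*d[1])*1000,"z",st["eef_pos"][2]*1000,"toolz",zx[:,2].round(3),"tooly",zx[:,1].round(3),"F",F.round(2),"w",st["width"].round(4),"q",st["q"].round(2))
                                                                                                                                                                                  ^^^^^^^^^^^^^^^^^
AttributeError: 'float' object has no attribute 'round'
```

```bash
sed -i 's/st\["width"\].round(4)/round(float(st["width"]),4)/' plan.py
python3 - <<'E'
from plan import *
c,s=np.cos(.308),np.sin(.308)
for w,z,th in(((.33,-.27),220,0),((.38,.05),220,20)):
    d=np.array(w)-[.597,.147];plan((c*d[0]+s*d[1])*1000,(-s*d[0]+c*d[1])*1000,z,th)
E
python3 plan.py
```

```text
tgt [ 0.33 -0.27  0.22] turn [0.0002, -0.0, 0.0203] slide [-0.3704, 0.581, 0.0123]
tgt [0.38 0.05 0.22] turn [0.0038, -0.0555, 0.0201] slide [-0.7311, 1.119, 0.013]
t 0.1 reader -527.534471690939 -628.1722714716507 z 225.72518098642067 toolz [-0.     0.001 -1.   ] tooly [-0.127  0.992  0.001] F [-0.32 -0.49 -0.62] w 0.0875 q [-0.85  0.36  0.01 -0.   -1.22 -0.29]
```

```bash
python3 -m crank '[{"turn":[0,0,0.02],"slide":[-0.37,0.58,0.012],"fingers":1},{"turn":[0,0,0.02],"slide":[-0.37,0.58,0.012],"fingers":1},{"turn":[0,0,0.02],"slide":[-0.37,0.58,0.012],"fingers":1},{"turn":[0,0,0.02],"slide":[-0.37,0.58,0.012],"fingers":1},{"turn":[0,0,0.02],"slide":[-0.37,0.58,0.012],"fingers":1}]'
python3 - <<'E'
from plan import *
where()
c,s=np.cos(.308),np.sin(.308)
for w,z,th in(((.33,-.27),220,0),((.38,.05),220,20)):
    d=np.array(w)-[.597,.147];plan((c*d[0]+s*d[1])*1000,(-s*d[0]+c*d[1])*1000,z,th)
E
```

```text
t: 0.52
eef_pos: [0.3119, -0.4036, 0.2223]
ee_rot: [3.141, -0.0, -2.832]
force: [1.8, 0.7, 0.5]
width: 0.0876
t 0.52 reader -438.6247374872702 -438.21658085288374 z 222.27884865836762 toolz [-0.     0.001 -1.   ] tooly [-0.001  1.     0.001] F [1.9  0.09 0.45] w 0.0876 q [-0.53  0.09 -0.35 -0.   -1.13 -0.73]
tgt [ 0.33 -0.27  0.22] turn [0.0001, -0.0001, 0.0002] slide [-0.1159, 0.2434, 0.0047]
tgt [0.38 0.05 0.22] turn [0.0002, -0.0556, 0.0002] slide [-0.4061, 0.8225, 0.005]
```

```bash
python3 -m crank '[{"turn":[0,0,0],"slide":[-0.12,0.24,0.005],"fingers":1},{"turn":[0,0,0],"slide":[-0.12,0.24,0.005],"fingers":1},{"turn":[0,0,0],"slide":[-0.12,0.24,0.005],"fingers":1},{"turn":[0,-0.03,0],"slide":[-0.40,0.82,0],"fingers":1},{"turn":[0,-0.03,0],"slide":[-0.40,0.82,0],"fingers":1}]'; python3 -m crank '[{"turn":[0,-0.02,0],"slide":[-0.24,0.48,0],"fingers":1},{"turn":[0,-0.02,0],"slide":[-0.24,0.48,0],"fingers":1},{"turn":[0,-0.02,0],"slide":[-0.24,0.48,0],"fingers":1},{"turn":[0,-0.02,0],"slide":[-0.24,0.48,0],"fingers":1},{"turn":[0,-0.02,0],"slide":[-0.24,0.48,0],"fingers":1}]'; python3 plan.py -200 -4 130 42
```

```text
t: 0.93
eef_pos: [0.3431, -0.1971, 0.2207]
ee_rot: [3.14, 0.193, -2.831]
force: [0.5, 1.1, 1.1]
width: 0.0876
t: 1.35
eef_pos: [0.3679, -0.0313, 0.2359]
ee_rot: [3.141, 0.316, -2.833]
force: [1.6, -0.3, -0.9]
width: 0.0874
t 1.35 reader -272.33561459334106 -100.4159728832251 z 235.88696243231882 toolz [ 0.311  0.001 -0.951] tooly [-0.001  1.     0.001] F [ 1.4  -0.81 -0.9 ] w 0.0874 q [ 0.55 -0.44 -0.8   0.09 -0.9  -1.86]
tgt [0.4076 0.0826 0.13  ] turn [0.0002, -0.0664, 0.0001] slide [-0.0719, 0.1925, 0.2464]
```

```bash
python3 -m crank '[{"turn":[0,0,0],"slide":[-0.07,0.19,0.1],"fingers":1},{"turn":[0,0,0],"slide":[-0.07,0.19,0.1],"fingers":1},{"turn":[0,-0.065,0],"slide":[-0.10,0.19,0.1],"fingers":1},{"turn":[0,-0.065,0],"slide":[-0.10,0.19,0.1],"fingers":1},{"turn":[0,-0.065,0],"slide":[-0.10,0.19,0.1],"fingers":1}]'; python3 plan.py -180 -4 90 42
```

```text
t: 1.77
eef_pos: [0.429, 0.0673, 0.2438]
ee_rot: [3.092, 0.579, -2.822]
force: [0.7, -0.5, -0.7]
width: 0.0875
t 1.77 reader -184.29079844448174 -25.023146687686257 z 243.78881568163897 toolz [ 0.546  0.056 -0.836] tooly [-0.039  0.998  0.041] F [ 0.48 -0.7  -0.73] w 0.0875 q [ 0.77 -0.47 -1.01  0.4  -0.51 -2.3 ]
tgt [0.4267 0.0886 0.09  ] turn [0.009, -0.0246, 0.0009] slide [0.1606, 0.0289, 0.2642]
```

```bash
python3 plan.py -165 -4 110 28
```

```text
t 1.77 reader -184.29079844448174 -25.023146687686257 z 243.78881568163897 toolz [ 0.546  0.056 -0.836] tooly [-0.039  0.998  0.041] F [ 0.48 -0.7  -0.73] w 0.0875 q [ 0.77 -0.47 -1.01  0.4  -0.51 -2.3 ]
tgt [0.441  0.0932 0.11  ] turn [0.0088, 0.0143, 0.0019] slide [0.1136, 0.0294, 0.2471]
```

```bash
python3 -m crank '[{"turn":[0.009,0.014,0.002],"slide":[0.114,0.03,0.247],"fingers":1},{"turn":[0.009,0.014,0.002],"slide":[0.114,0.03,0.247],"fingers":1},{"turn":[0.009,0.014,0.002],"slide":[0.114,0.03,0.247],"fingers":1},{"turn":[0.009,0.014,0.002],"slide":[0.114,0.03,0.247],"fingers":1},{"turn":[0.009,0.014,0.002],"slide":[0.114,0.03,0.247],"fingers":1}]'; python3 plan.py -150 -4 41 28
```

```text
t: 2.18
eef_pos: [0.4653, 0.0719, 0.1386]
ee_rot: [3.103, 0.43, -2.843]
force: [0.4, -0.9, 0.3]
width: 0.0879
t 2.18 reader -148.27924662708432 -31.628206528405755 z 138.63268275284798 toolz [ 0.417  0.034 -0.908] tooly [-0.007  0.999  0.035] F [ 0.14 -0.99  0.29] w 0.0879 q [ 0.63 -0.14 -1.02  0.36 -0.29 -2.22]
tgt [0.4553 0.0977 0.041 ] turn [0.0054, -0.0092, -0.0015] slide [0.0851, 0.0485, 0.1778]
```

```bash
python3 plan.py -145 -4 85 12
```

```text
t 2.18 reader -148.27924662708432 -31.628206528405755 z 138.63268275284798 toolz [ 0.417  0.034 -0.908] tooly [-0.007  0.999  0.035] F [ 0.14 -0.99  0.29] w 0.0879 q [ 0.63 -0.14 -1.02  0.36 -0.29 -2.22]
tgt [0.46   0.0992 0.085 ] turn [0.0056, 0.0352, -0.0007] slide [0.0393, 0.0515, 0.102]
```

```bash
python3 -m crank '[{"turn":[0.006,0.035,-0.001],"slide":[0,0.05,0],"fingers":1},{"turn":[0.006,0.035,-0.001],"slide":[0.04,0.052,0.102],"fingers":1},{"turn":[0.006,0.035,-0.001],"slide":[0.04,0.052,0.102],"fingers":1},{"turn":[0.006,0.035,-0.001],"slide":[0.04,0.052,0.102],"fingers":1}]'; python3 plan.py -140 -4 40 12
```

```text
t: 2.52
eef_pos: [0.4587, 0.1002, 0.082]
ee_rot: [-3.135, 0.204, -2.83]
force: [-1.3, -1.3, -0.5]
width: 0.0877
t 2.52 reader -145.9763032562895 -2.638720954060557 z 81.99781053561213 toolz [ 0.202 -0.005 -0.979] tooly [-0.002  1.    -0.006] F [-1.59 -0.82 -0.49] w 0.0877 q [ 0.7   0.06 -0.86  0.18 -0.47 -2.12]
tgt [0.4648 0.1007 0.04  ] turn [-0.0009, -0.0009, 0.0005] slide [0.0053, -0.0022, 0.0847]
```

Reachable with a 12° tilt. Next I'll lower the tips behind the rack and check the views.

```bash
python3 -m crank '[{"turn":[-0.001,-0.001,0],"slide":[0.005,-0.002,0.084],"fingers":1},{"turn":[-0.001,-0.001,0],"slide":[0.005,-0.002,0.084],"fingers":1},{"turn":[-0.001,-0.001,0],"slide":[0.005,-0.002,0.084],"fingers":1}]'; python3 plan.py -100 -4 40 15
python3 - <<'E'
from h import *
for n in("side","top"): 
    f=grab_frame(n)[:,:,::-1]
    cr=f[145:325,215:395] if n=="top" else f[180:335,175:385]
    cv2.imwrite(f"pics/{n}1.png",cv2.resize(cr,(600,600) if n=="top" else (800,590),interpolation=cv2.INTER_CUBIC))
E
```

```text
t: 2.77
eef_pos: [0.4643, 0.0991, 0.0441]
ee_rot: [3.141, 0.215, -2.831]
force: [-0.3, 0.2, -0.5]
width: 0.0876
t 2.77 reader -140.98248514623126 -5.417019212192898 z 44.1229536274404 toolz [ 0.213  0.001 -0.977] tooly [-0.003  1.     0.001] F [-0.24  0.24 -0.51] w 0.0876 q [ 0.68  0.13 -0.92  0.24 -0.32 -2.17]
tgt [0.5029 0.1129 0.04  ] turn [0.0002, -0.0075, 0.0004] slide [-0.0783, 0.0026, 0.0255]
```

View pics/side1.png

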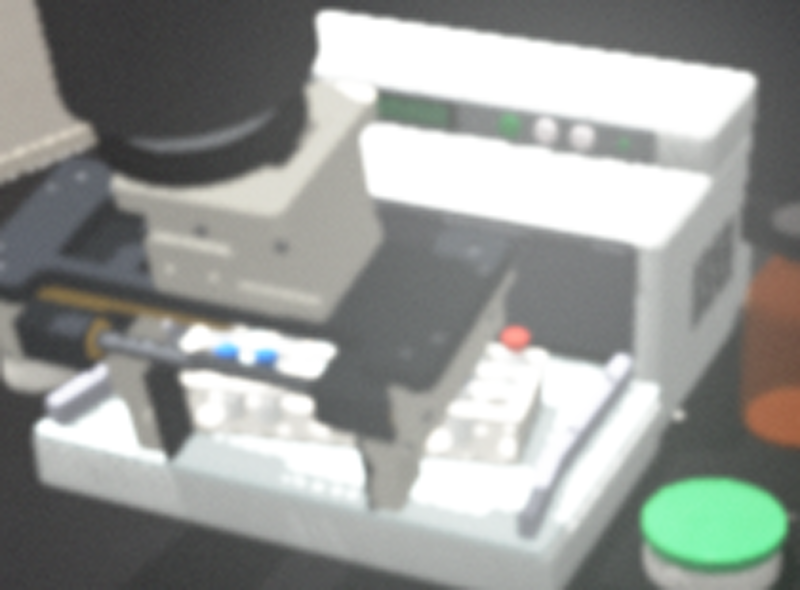

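View pics/top1.png

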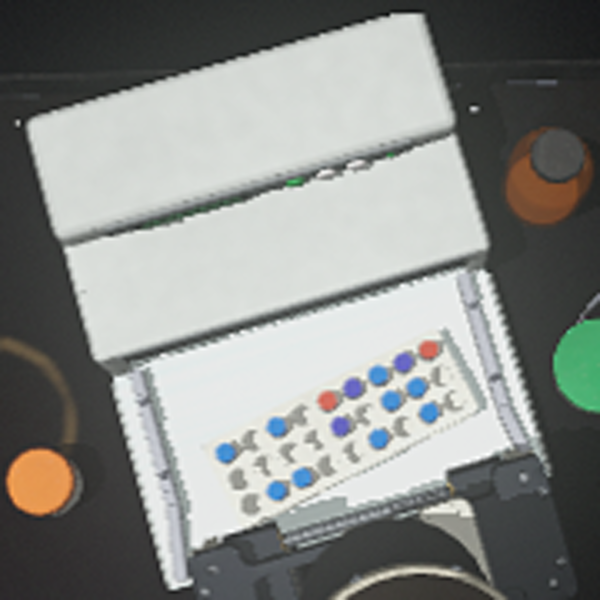

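```bash
python3 -m crank '[{"turn":[0,0,0],"slide":[-0.015,0.003,0.012],"fingers":1},{"turn":[0,0,0],"slide":[-0.03,0.003,0.015],"fingers":1},{"turn":[0,-0.002,0],"slide":[-0.045,0.003,0.018],"fingers":1},{"turn":[0,-0.004,0],"slide":[-0.06,0.003,0.021],"fingers":1},{"turn":[0,-0.007,0],"slide":[-0.078,0.003,0.025],"fingers":1}]'; python3 plan.py -60 -4 40 20;  python3 - <<'E'
from h import *
for n in("side","top"): 
    f=grab_frame(n)[:,:,::-1]
    cr=f[145:325,215:395] if n=="top" else f[180:335,175:385]
    cv2.imwrite(f"pics/{n}2.png",cv2.resize(cr,(600,600) if n=="top" else (800,590),interpolation=cv2.INTER_CUBIC))
E
```

```text
t: 3.28
eef_pos: [0.5064, 0.116, 0.0434]
ee_rot: [3.137, 0.268, -2.832]
force: [-2.2, -0.4, 1.6]
width: 0.0878
t 3.28 reader -95.72264181897305 -2.0872039340044948 z 43.36719300054531 toolz [ 0.264  0.005 -0.964] tooly [-0.003  1.     0.004] F [-2.17  0.31  1.55] w 0.0878 q [ 0.64  0.18 -0.92  0.37 -0.23 -2.25]
tgt [0.541 0.125 0.04 ] turn [0.0008, -0.013, 0.0003] slide [-0.0671, -0.0041, 0.0254]
```

View pics/top2.png

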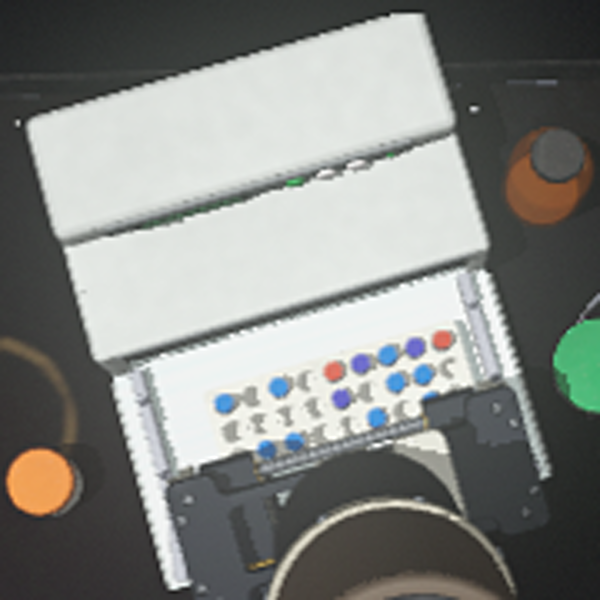

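View pics/side2.png

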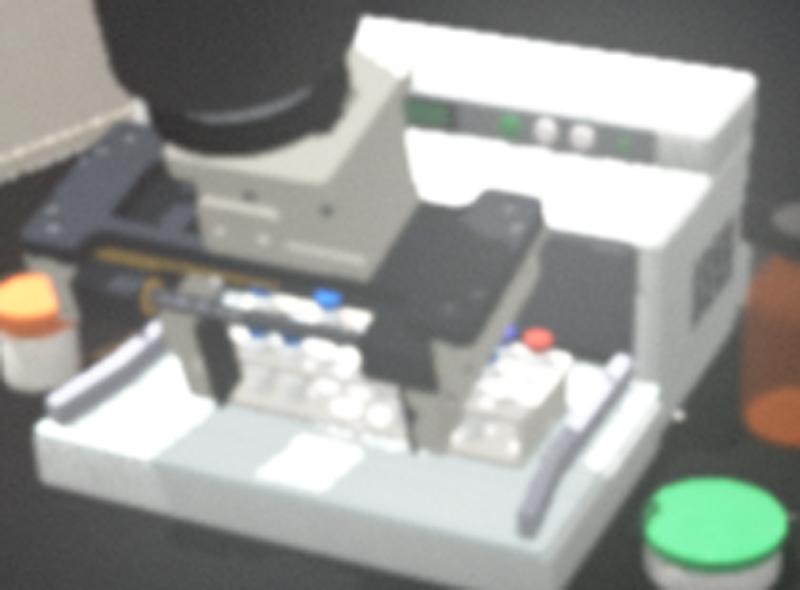

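The rack has turned to nearly square, with its front caps from (226,403) to (443,340). Next I'll measure its lateral offset.

Run:
```python
from h import *
np.set_printoptions(precision=1,suppress=True)
r=.308;o=np.array([.597,.147]);R=np.array([[np.cos(r),-np.sin(r)],[np.sin(r),np.cos(r)]])
f=lambda P:(P[:,:2]-o)@R*1000
print(f(onz("top",topc([(226,403),(443,340)]),.066)))
print("guide ends top view",f(onz("top",topc([(143,380),(470,290),(183,570)]),.044)))
```

```text
[[-41.7  56.5]
 [-41.5 -74.8]]
guide ends top view [[ -12.   101.7]
 [ -14.4 -100.3]
 [-126.5  108.2]]
```

```bash
python3 -m crank '[{"turn":[0.001,-0.002,0],"slide":[-0.015,-0.001,0.003],"fingers":1},{"turn":[0.001,-0.004,0],"slide":[-0.03,-0.002,0.007],"fingers":1},{"turn":[0.001,-0.006,0],"slide":[-0.045,-0.004,0.011],"fingers":1},{"turn":[0.001,-0.008,0],"slide":[-0.06,-0.004,0.015],"fingers":1},{"turn":[0.001,-0.009,0],"slide":[-0.068,-0.004,0.019],"fingers":1}]'; python3 plan.py -30 -4 43 22
```

```text
t: 3.8
eef_pos: [0.5412, 0.123, 0.0461]
ee_rot: [-3.141, 0.316, -2.831]
force: [-0.2, -0.3, -1.0]
width: 0.0873
t 3.8 reader -60.47691857164464 -5.968400589615175 z 46.12782304630115 toolz [ 0.311 -0.    -0.95 ] tooly [-0.002  1.    -0.001] F [-0.27 -0.21 -1.03] w 0.0873 q [ 0.48  0.2  -1.01  0.89 -0.07 -2.62]
tgt [0.5696 0.1341 0.043 ] turn [-0.0, -0.0108, 0.0004] slide [-0.056, 0.0038, 0.0249]
```

```bash
python3 plan.py -35 -5 44 16
```

```text
t 3.8 reader -60.47691857164464 -5.968400589615175 z 46.12782304630115 toolz [ 0.311 -0.    -0.95 ] tooly [-0.002  1.    -0.001] F [-0.27 -0.21 -1.03] w 0.0873 q [ 0.48  0.2  -1.01  0.89 -0.07 -2.62]
tgt [0.5652 0.1316 0.044 ] turn [-0.0, 0.0059, 0.0004] slide [-0.0471, 0.0018, 0.0199]
```

```bash
python3 -m crank '[{"turn":[0,0.003,0],"slide":[-0.005,0.001,0.003],"fingers":1},{"turn":[0,0.006,0],"slide":[-0.016,0.002,0.007],"fingers":1},{"turn":[0,0.006,0],"slide":[-0.027,0.002,0.011],"fingers":1},{"turn":[0,0.006,0],"slide":[-0.037,0.002,0.015],"fingers":1},{"turn":[0,0.006,0],"slide":[-0.047,0.002,0.019],"fingers":1}]'; python3 plan.py -22 -5 44 16;  python3 - <<'E'
from h import *
for n in("side","top"): 
    f=grab_frame(n)[:,:,::-1]
    cr=f[145:325,215:395] if n=="top" else f[180:335,175:385]
    cv2.imwrite(f"pics/{n}3.png",cv2.resize(cr,(600,600) if n=="top" else (800,590),interpolation=cv2.INTER_CUBIC))
E
```

```text
t: 4.22
eef_pos: [0.5645, 0.1336, 0.044]
ee_rot: [3.14, 0.277, -2.831]
force: [-1.8, 0.5, 0.7]
width: 0.0874
t 4.22 reader -35.086890189318744 -2.94158311652018 z 43.984989856143656 toolz [ 0.274  0.002 -0.962] tooly [-0.003  1.     0.002] F [-1.51  1.04  0.67] w 0.0874 q [ 0.61  0.27 -0.78  0.29 -0.28 -2.14]
tgt [0.5776 0.1356 0.044 ] turn [0.0003, -0.0003, 0.0003] slide [-0.0252, -0.0042, 0.0071]
```

View pics/top3.png

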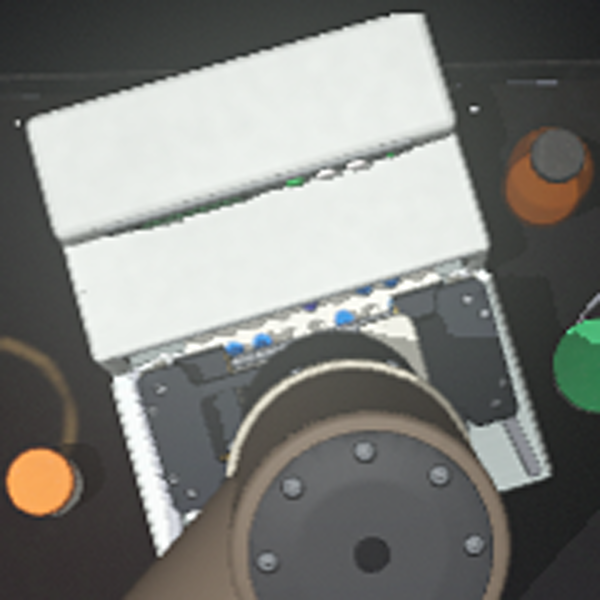

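View pics/side3.png

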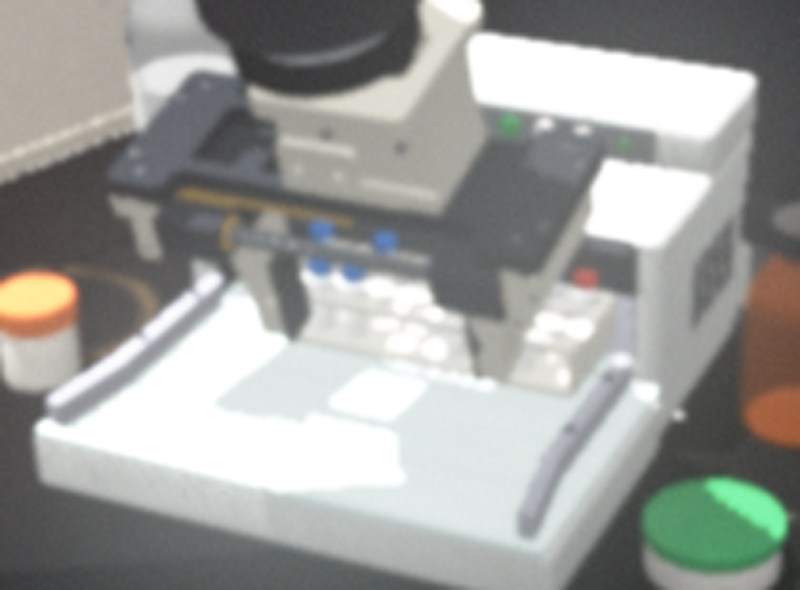

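The rack is square and its front is under the flap. Next I'll tilt a little more and push toward the crest.

```bash
python3 -m crank '[{"turn":[0,-0.003,0],"slide":[-0.008,-0.001,0.002],"fingers":1},{"turn":[0,-0.005,0],"slide":[-0.016,-0.002,0.004],"fingers":1},{"turn":[0,-0.008,0],"slide":[-0.024,-0.003,0.006],"fingers":1},{"turn":[0,-0.01,0],"slide":[-0.032,-0.004,0.009],"fingers":1},{"turn":[0,-0.01,0],"slide":[-0.038,-0.004,0.011],"fingers":1}]'; python3 plan.py -8 -5 44 20;python3 - <<'E'
from h import *
for n in("side","top"): 
    f=grab_frame(n)[:,:,::-1]
    cr=f[145:325,215:395] if n=="top" else f[180:335,175:385]
    cv2.imwrite(f"pics/{n}4.png",cv2.resize(cr,(600,600) if n=="top" else (800,590),interpolation=cv2.INTER_CUBIC))
E
```

```text
t: 4.73
eef_pos: [0.5819, 0.1357, 0.0447]
ee_rot: [3.139, 0.334, -2.829]
force: [-1.9, -1.7, 0.4]
width: 0.0875
t 4.73 reader -17.83136308093237 -6.144261494142886 z 44.740507624624584 toolz [ 0.328  0.004 -0.945] tooly [-0.006  1.     0.002] F [-2.33 -1.08  0.43] w 0.0875 q [ 0.47  0.26 -0.94  0.86 -0.07 -2.58]
tgt [0.5909 0.1398 0.044 ] turn [0.0006, -0.0024, 0.0008] slide [-0.0181, 0.0022, 0.0079]
```

View pics/side4.png

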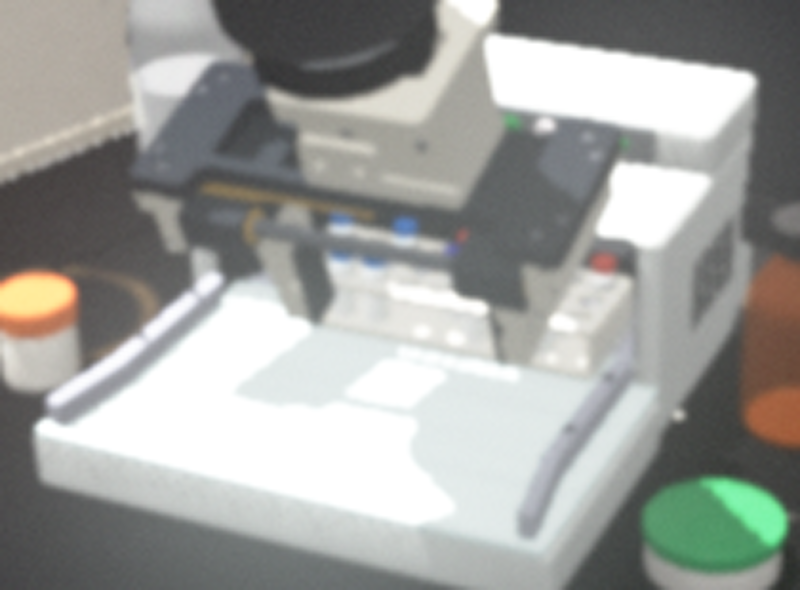

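View pics/top4.png

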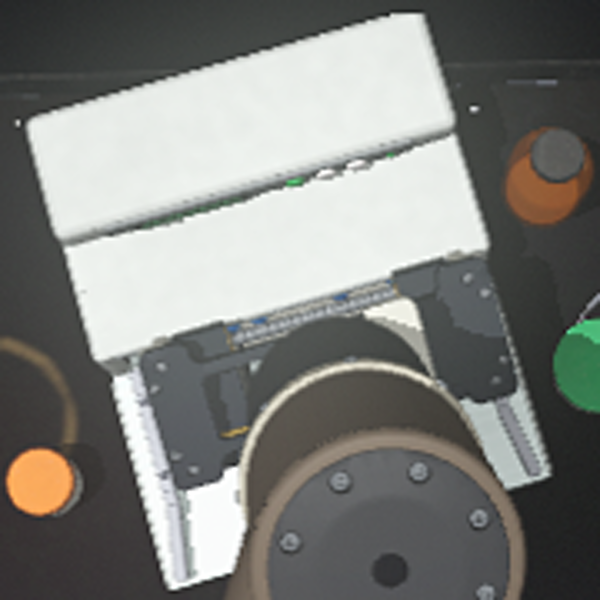

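```bash
python3 -m crank '[{"turn":[0,0.002,0],"slide":[-0.006,0.002,0.002],"fingers":1},{"turn":[0,0.003,0],"slide":[-0.012,0.002,0.004],"fingers":1},{"turn":[0,0.003,0],"slide":[-0.018,0.002,0.006],"fingers":1},{"turn":[0,0.003,0],"slide":[-0.022,0.002,0.007],"fingers":1},{"turn":[0,0.003,0],"slide":[-0.024,0.002,0.008],"fingers":1}]'; python3 plan.py -2 -5 44 18;python3 - <<'E'
from h import *
for n in("side","top"): 
    f=grab_frame(n)[:,:,::-1]
    cr=f[145:325,215:395] if n=="top" else f[180:335,175:385]
    cv2.imwrite(f"pics/{n}5.png",cv2.resize(cr,(600,600) if n=="top" else (800,590),interpolation=cv2.INTER_CUBIC))
E
```

```text
t: 5.25
eef_pos: [0.5961, 0.1418, 0.0457]
ee_rot: [3.138, 0.317, -2.831]
force: [0.6, 0.3, -0.4]
width: 0.0876
t 5.25 reader -2.4033951044479664 -4.659203553827144 z 45.72839833969505 toolz [ 0.312  0.004 -0.95 ] tooly [-0.004  1.     0.003] F [ 0.65  0.06 -0.39] w 0.0876 q [ 0.58  0.29 -0.77  0.38 -0.22 -2.2 ]
tgt [0.5966 0.1416 0.044 ] turn [0.0006, 0.0005, 0.0004] slide [0.0003, -0.0007, 0.0035]
```

View pics/side5.png

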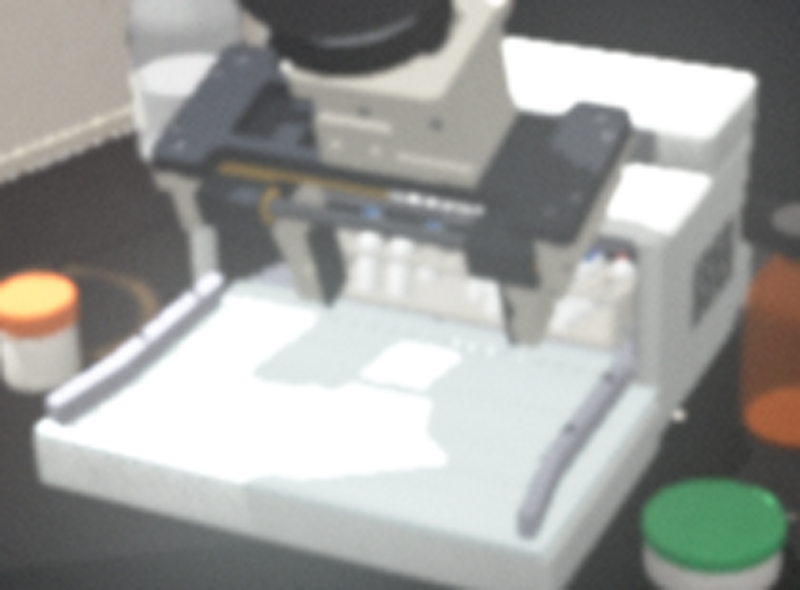

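View pics/top5.png

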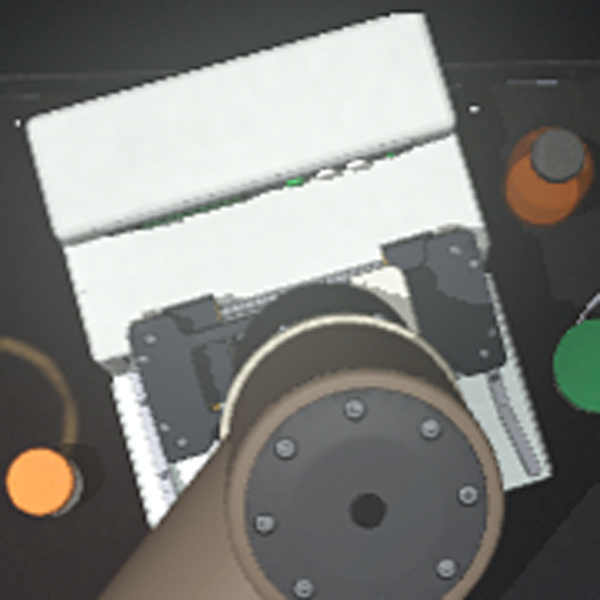

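The rack is at the crest, and the cap level in the side view suggests it is about to tip. I'll wait a few rows to see whether it rolls.

```bash
python3 -m crank '[{"turn":[0,0,0],"slide":[0,0,0],"fingers":1},{"turn":[0,0,0],"slide":[0,0,0],"fingers":1},{"turn":[0,0,0],"slide":[0,0,0],"fingers":1},{"turn":[0,0,0],"slide":[0,0,0],"fingers":1},{"turn":[0,0,0],"slide":[0,0,0],"fingers":1}]'; python3 plan.py;python3 - <<'E'
from h import *
for n in("side",): 
    f=grab_frame(n)[:,:,::-1]
    cr=f[145:325,215:395] if n=="top" else f[180:335,175:385]
    cv2.imwrite(f"pics/{n}6.png",cv2.resize(cr,(600,600) if n=="top" else (800,590),interpolation=cv2.INTER_CUBIC))
E
```

```text
t: 5.77
eef_pos: [0.5954, 0.1405, 0.0451]
ee_rot: [3.139, 0.316, -2.832]
force: [-0.2, -0.6, 0.0]
width: 0.0877
t 5.77 reader -3.5456690819914147 -5.727625198143028 z 45.10614387245534 toolz [ 0.311  0.003 -0.951] tooly [-0.003  1.     0.002] F [-0.35 -0.51  0.01] w 0.0877 q [ 0.58  0.29 -0.77  0.38 -0.22 -2.2 ]
```

View pics/side6.png

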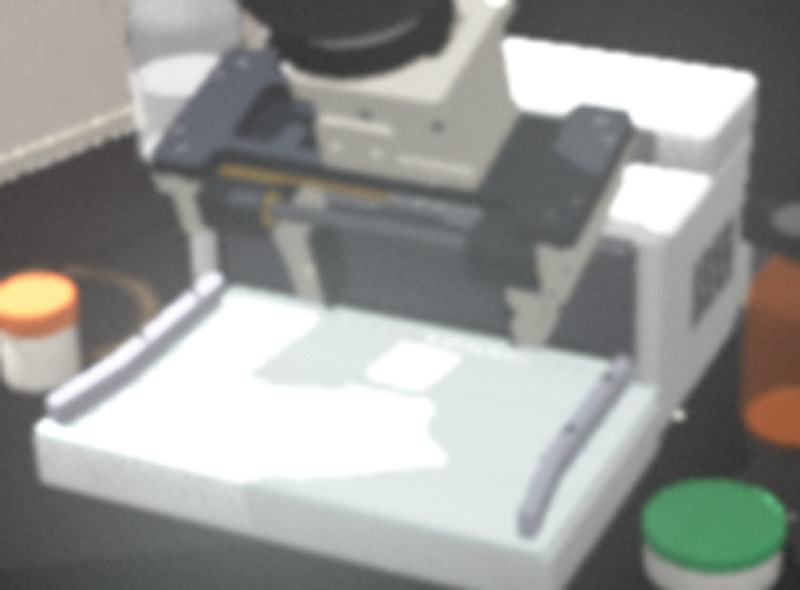

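The rack has rolled in and the flap rests on the fingertips. Next I'll draw straight back.

```bash
python3 -m crank '[{"turn":[0,0,0],"slide":[0.012,0,-0.004],"fingers":1},{"turn":[0,0,0],"slide":[0.025,0,-0.008],"fingers":1},{"turn":[0,0.003,0],"slide":[0.05,0,-0.016],"fingers":1},{"turn":[0,0.006,0],"slide":[0.08,0,-0.026],"fingers":1},{"turn":[0,0.01,0],"slide":[0.11,0,-0.036],"fingers":1}]'; python3 plan.py -120 -4 60 10
```

```text
t: 6.23
eef_pos: [0.5388, 0.1223, 0.0448]
ee_rot: [3.139, 0.251, -2.832]
force: [-0.6, -0.5, -0.0]
width: 0.0876
t 6.23 reader -62.91382562786994 -5.878231331433274 z 44.78944077058403 toolz [ 0.249  0.003 -0.969] tooly [-0.003  1.     0.002] F [-0.73 -0.32 -0.02] w 0.0876 q [ 0.62  0.24 -0.79  0.24 -0.31 -2.1 ]
tgt [0.4839 0.1068 0.06  ] turn [0.0005, 0.0122, 0.0003] slide [0.103, 0.0041, -0.0579]
```

```bash
python3 -m crank '[{"turn":[0,0.012,0],"slide":[0.1,0.004,-0.03],"fingers":1},{"turn":[0,0.012,0],"slide":[0.1,0.004,-0.06],"fingers":1},{"turn":[0,0.012,0],"slide":[0.12,0.004,-0.15],"fingers":1},{"turn":[0,0.012,0],"slide":[0.13,0.004,-0.2],"fingers":1},{"turn":[0,0.012,0],"slide":[0.13,0.004,-0.22],"fingers":1}]'; python3 plan.py;python3 - <<'E'
from h import *
for n in("side","top"): 
    f=grab_frame(n)[:,:,::-1]
    cr=f[145:325,215:395] if n=="top" else f[180:335,175:385]
    cv2.imwrite(f"pics/{n}7.png",cv2.resize(cr,(600,600) if n=="top" else (800,590),interpolation=cv2.INTER_CUBIC))
E
```

```text
t: 6.65
eef_pos: [0.453, 0.0967, 0.1389]
ee_rot: [3.138, 0.182, -2.831]
force: [-0.1, 0.7, -1.5]
width: 0.0876
t 6.65 reader -152.43696901639146 -4.246642410071957 z 138.85307152207866 toolz [ 0.181  0.004 -0.983] tooly [-0.003  1.     0.004] F [ 0.1   0.65 -1.45] w 0.0876 q [ 0.69 -0.03 -0.74  0.1  -0.69 -2.03]
```

View pics/side7.png

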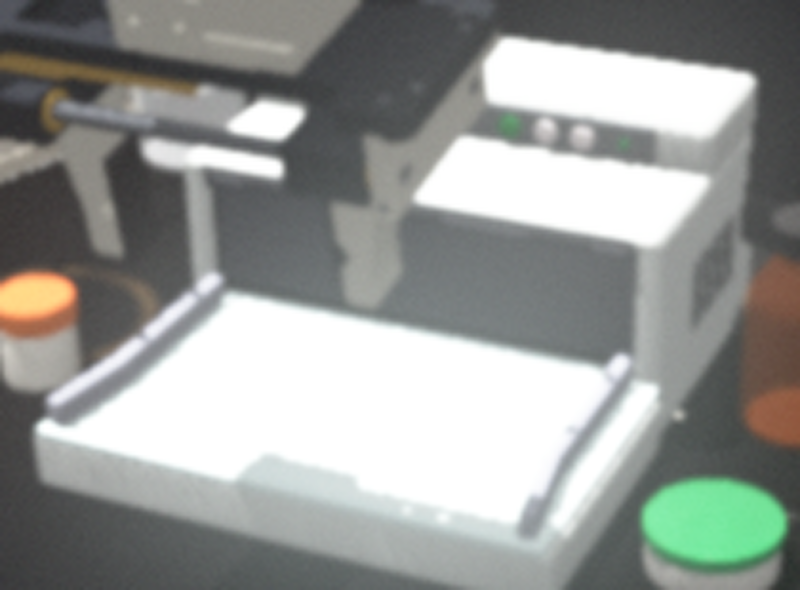

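View pics/top7.png

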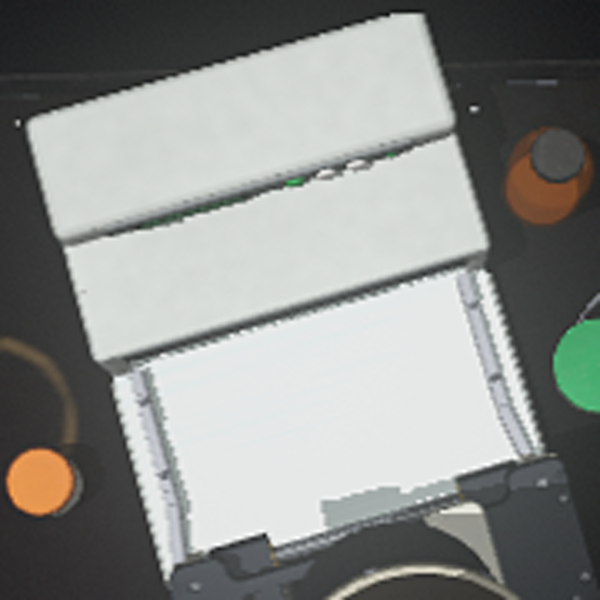

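```bash
python3 -m crank '[{"turn":[0,0,0],"slide":[0.06,0,-0.15],"fingers":1},{"turn":[0,0,0],"slide":[0.06,0,-0.15],"fingers":1},{"turn":[0,0,0],"slide":[0.06,0,-0.15],"fingers":1},{"turn":[0,0,0],"slide":[0.06,0,-0.15],"fingers":1},{"turn":[0,0,0],"slide":[0.06,0,-0.15],"fingers":1}]'; python3 -m crank '[{"turn":[0,0,0],"slide":[0,0,0],"fingers":1},{"turn":[0,0,0],"slide":[0,0,0],"fingers":1},{"turn":[0,0,0],"slide":[0,0,0],"fingers":1},{"turn":[0,0,0],"slide":[0,0,0],"fingers":1},{"turn":[0,0,0],"slide":[0,0,0],"fingers":1}]'
python3 - <<'E'
from h import *
fs=grab_frame("side");ft=grab_frame("top")
cv2.imwrite("pics/side8.png",cv2.resize(fs[180:335,175:385,::-1],(800,590),interpolation=cv2.INTER_CUBIC))
cv2.imwrite("pics/top8.png",ft[:,:,::-1])
s0=cv2.imread("pics/side0.png")[:,:,::-1].astype(int)
# flap lower edge profile, columns right & left
for u in(240,260,330,338):
    print(u,"before",s0[225:290:3,u].mean(1).astype(int).tolist(),"\n   now",fs[225:290:3,u].mean(1).astype(int).tolist())
def blob(im,lo,hi):
    h=cv2.cvtColor(np.ascontiguousarray(im),cv2.COLOR_RGB2HSV);m=cv2.inRange(h,lo,hi);m[:, :210]=0;m[:,440:]=0
    M=cv2.moments(m,True);return M["m10"]/M["m00"],M["m01"]/M["m00"]
t0=cv2.imread("pics/top0.png")[:,:,::-1]
for nm,lo,hi in(("green",(60,100,60),(85,255,255)),("orange",(11,150,200),(18,255,255)),("amber",(5,150,60),(12,255,180))):
    print(nm,blob(t0,lo,hi),blob(ft,lo,hi))
E
```

```text
t: 7.17
eef_pos: [0.4128, 0.0836, 0.2032]
ee_rot: [3.139, 0.178, -2.831]
force: [0.1, -0.3, -0.1]
width: 0.0876
t: 7.58
eef_pos: [0.413, 0.0837, 0.2033]
ee_rot: [3.14, 0.177, -2.831]
force: [-0.5, 0.0, -0.2]
width: 0.0874
240 before [218, 110, 105, 107, 106, 106, 106, 108, 108, 108, 110, 241, 255, 255, 253, 255, 254, 254, 253, 253, 248, 217] 
   now [183, 89, 85, 85, 89, 87, 91, 90, 93, 93, 95, 218, 254, 254, 254, 254, 254, 254, 254, 254, 254, 254]
260 before [255, 246, 138, 113, 116, 117, 116, 115, 117, 118, 117, 114, 189, 255, 255, 255, 254, 255, 255, 255, 253, 254] 
   now [215, 215, 112, 95, 95, 97, 100, 97, 102, 103, 104, 103, 163, 253, 254, 254, 254, 254, 254, 254, 254, 254]
330 before [255, 255, 255, 255, 255, 252, 139, 124, 119, 118, 118, 118, 119, 115, 115, 115, 112, 224, 255, 255, 252, 225] 
   now [253, 253, 253, 253, 253, 238, 117, 103, 100, 100, 101, 102, 103, 103, 101, 102, 98, 196, 253, 251, 240, 194]
338 before [255, 255, 255, 255, 255, 255, 190, 131, 116, 114, 113, 115, 116, 113, 113, 113, 215, 244, 178, 162, 218, 251] 
   now [252, 253, 253, 253, 253, 252, 157, 107, 97, 95, 96, 97, 100, 98, 98, 97, 183, 223, 150, 136, 189, 236]
green (393.65197568389056, 253.27355623100303) (393.64220183486236, 253.2691131498471)
orange (226.3548387096774, 289.04659498207883) (226.3548387096774, 289.04659498207883)
amber (362.37254901960785, 210.75980392156862) (362.1005291005291, 210.64550264550263)
```

View pics/side8.png

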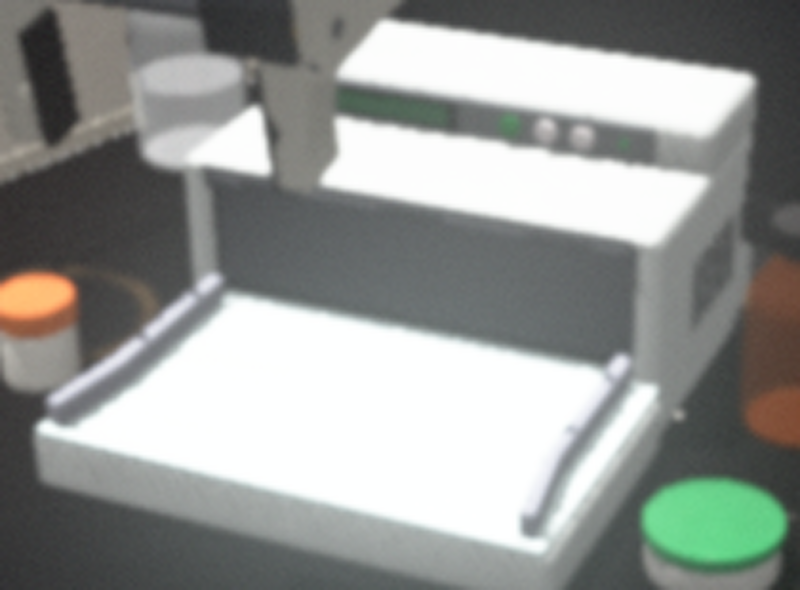

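The flap's lower edge has the same profile in all four columns as at the start, the tray is empty and the bystanders have not moved. I'll hand the job in.

```bash
python3 -c "
from station import *
print(job_done())"
```

```text
the job is handed in; nothing more can be done
None
```

The rack is in the reader and the flap has swung shut behind it. I handed the job in at about 7.7 s, but I could not see the rack in its final position.

- **Push:** I pushed the rack with both open fingertips, which turned it square on the tray, with its centre 9 mm right of the reader's centre line. I then pushed its rear side to just past the hinge line and held still while it rolled in. Then I drew the fingers straight back out from under the flap.
- **Flap and tray:** In the last pictures the flap's lower edge is in the same place as at the start, in all four image columns I compared. The tray is empty.
- **Other objects:** The green tin lid and the orange pot lid are at unchanged pixel positions, and the amber bottle is within 0.3 px. Each force reading I took, at the end of a move, was only a few newtons, and the arm ended clear of everything.
- **Not confirmed:** The closed flap hides the rack, so I did not see it square against the back stops. I infer it from how it rolled freely out of view and from the flap closing fully. The two cameras also disagreed by about 4 mm sideways, which is well inside the 20 mm allowed for the rack's home position.

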